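Empty a tall dipper of bearing balls under a low dust cover

ROBOT

A 6-joint arm with a two-finger parallel gripper is mounted at the origin on a cart in front of the work surface, level with it; the furniture and walls round the work are solid. World frame = base frame: x ahead of the robot, y to its left, z up, the work surface at z = 0. Lengths are in mm, angles in rad, forces in N, time in s.
With the tool pointing down it reaches from about 275 to 1000 mm from the base axis. Payload 8.4 kg.
Tool frame: the origin (TCP) lies at the very end of the fingers, on their centre line; the grasp point (between the pads) lies 19 mm behind it (r.tcp_to_grasp is the distance from the TCP to the grasp point, in mm); z points along the fingers, y is the line along which they close (so a half turn about z gives the same grasp; the last joint's range is limited). The gripper opens to 85 mm and grips with 20 to 120 N. Pads are 22 mm wide; open, the fingers measure 114 mm over their backs; the gripper's body (76 mm by 85 mm) begins 54 mm behind the grasp point. The pads swing forward as they close: fully open they stand 13 mm farther back than shut.
Start: joints at [1.24, 0.353, 1.633, -0, 1.155, -0.002], TCP at [201.816, 591.522, 205.181] pointing down, gripper open.
Joint ranges: [-2.63, 2.63], [-0.92, 2.1], [0.06, 2.66], [-1.3, 4.44], [0, 2.69], [-3.02, 3.02]. Speed limits (rad/s): [2.22, 2.22, 2.79, 3.14, 3.14, 3.14].

INTERFACE

Orientations are given as [roll, pitch, yaw] about the fixed x, y, z axes, in that order (R = Rz(yaw) Ry(pitch) Rx(roll)).
In Python, from rig import r gives the robot as it stands. The module is installed in compiled form; this text tells all that it offers.
- The arm moves only by the tool play_rows, never from a script. Its argument "rows" is a list of rows, each an object with "dp": the shift along the tool's x, y, z in units of 40 mm (1.0 is 40 mm), a list of three; "turn": the turn, a rotation vector about the tool's x, y, z in units of 6 degrees (1.0 is 6 degrees), a list of three; "fingers": the closure, from 0 (fully open) to 1 (shut). In form: [{"dp": [tx, ty, tz], "turn": [wx, wy, wz], "fingers": fingers}, ...]. A call has 1 to 5 rows; each row shifts and turns the commanded pose from where the row before left it, along the tool's axes as they then stand; what a row does not reach is not made up. A row lasts 1/12 s, in which the tool goes at most 41.7 mm and 7.16 degrees, less where a joint would pass 70% of its speed; a pose out of reach is approached as far as the arm can. A call is refused whole if a number of a shift passes 1 or a number of a turn 1, either way. A call with a gripper value outside its range is refused whole. The fingers move at their own pace and stop on an object; "force" is the grip in N (left out, the last holds). Time passes only in rows, so rows that do not move let the fingers close. It gives the time, the measured TCP pose, the force, the opening and the grip force at its end, in the units of the state.
- r.sense(): the state, without advancing time (a new reading comes with each control period).
- r.grab_frame(name): name is "side" or "top"; returns a dict with "pixels" (420x560x3 uint8, red, green, blue), "fx", "fy", "cx", "cy" (pixels), "dist" ([k1, k2, p1, p2, k3] as OpenCV has them; the pictures are not rectified), "pose" (4x4, takes a point from camera to world coordinates). Camera axes: x right, y down, z forward; pixel columns grow to the right and rows downward; lengths in mm; the calibration is good to about 2 mm. A picture is of the moment at which its call begins. There is no depth.
- r.sign_off(): hands the job in; it is judged then, once.
The state is a dict: "clock": time; "qpos": joint angles; "qvel": joint speeds; "joint_efforts": joint torques, N m; "eef_pos": TCP position; "tcp_rot": TCP orientation; "contact_force": force on the tool from outside, world axes, zero at the start; "wrist_torque": the same for the moment, N m; "opening": opening from 0.0 (shut) to 1.0 (fully open); "grasp_force": force on a finger pad.
Only numpy, scipy, OpenCV 4.12 (cv2) and the standard library are available. Lean on these libraries where they do the work, as an engineer would, in place of code of your own. Each camera call takes 0.05 s, during which the arm holds its last target. There are 200 camera calls.

TASK

Take the tall steel dipper by its long handle, tip the three bearing balls out of it into the grey tray that stands beside it under the low clear cover, then stand the empty dipper back upright where it stood and let go. Do the tipping under the cover, without bumping the cover, without disturbing the things on top of it, and with all three balls ending up in the tray.

Things in the scene. Friction and masses are not known exactly. Their poses are not given: they have to be found in the camera images.
- cover: Low dust cover, fixed: clear deck in an aluminium frame on four 14 mm square corner legs, open on all sides. 160 mm deep (its x), 350 mm wide (its y), 322 mm between the legs; underside 175 mm, top 190 mm above the worktop. Origin: on the worktop under its centre; x away from the robot (turned to face it), y left, z up. Front (robot) edge at x = -80 mm.
- tray: Grey open-topped plastic tray, fixed on the worktop under the cover, to the left or to the right of the dipper; its side is 5 to 25 mm from the dipper's rim. 110 mm deep (its x), 120 mm wide (its y), walls 30 mm high and 3 mm thick. Origin: centre of its underside; x away from the robot, y left, z up.
- dipper: Loose conical steel cup with a long handle, upright under the cover: 105 mm high, outer radius 28 mm at the foot, 54 mm at the rim, wall 2.5 mm; 0.13 to 0.23 kg, plus 51 g of balls. The handle sticks out level to the front, past the cover's edge, 80 mm up. Origin: centre of the underside; z from foot to mouth, handle along -x (to the robot), y left.
- dipper_axis (a point): Point on the dipper's axis 80 mm above its underside, level with its handle. Turning the dipper by about 85 deg about the line of the handle makes the balls roll out over the rim. At this height the rim's edge is 59 mm away, the foot's edge 85 mm. Above it all, the bench's own upper shelf begins 0.73 m ahead of the robot's base, 0.47 m over the worktop. Same axes as body dipper.
- dipper_grip (a point): Where to grip the handle: on its centre line, 135 mm before the cup's axis, 65 to 95 mm before the cover's front edge. The handle is a 16 mm square bar set on edge (a diamond seen from its end): grip two opposite flats with the tool leaning 45 deg left or right. It runs from 48 to 164 mm before the axis and ends in a 26 mm wide cap. Same axes as body dipper.
- bottle: White squeeze bottle with a red spout, 47 mm across, 134 mm high, loose on the right part of the cover's top. Origin: centre of its underside. Bystander.
- tape: Black roll of tape, 62 mm across, 19 mm high, lying on the left part of the cover's top. Origin: centre of its underside. Bystander.
- controller: Black panel controller, 87x48x48 mm, lying on the middle of the cover's top at the back. Origin: centre of its underside. Bystander.
- ball0_center (a point): Centre of polished steel bearing ball 1 of 3, 16 mm diameter, 17 g, loose on the dipper's inner floor at the start.
- ball1_center (a point): Centre of polished steel bearing ball 2 of 3, 16 mm diameter, 17 g, loose on the dipper's inner floor at the start.
- ball2_center (a point): Centre of polished steel bearing ball 3 of 3, 16 mm diameter, 17 g, loose on the dipper's inner floor at the start.

How it is judged (in metres and radians):
On the way, in this order (a step that is already met when the one before it is completed fails the run):
1. the dipper is tipped by more than 60 deg with its cup under the cover (angle between dipper_axis's own z axis and vertical above 1.05 rad and x of dipper_axis in the frame of cover between -0.08 and 0.08 m and y of dipper_axis in the frame of cover between -0.16 and 0.16 m and z of dipper_axis in the frame of cover between 0 and 0.175 m), for 0.1 s.
2. all three balls are in the tray (x of ball0_center in the frame of tray between -0.055 and 0.055 m and y of ball0_center in the frame of tray between -0.06 and 0.06 m and z of ball0_center in the frame of tray between 0 and 0.03 m and x of ball1_center in the frame of tray between -0.055 and 0.055 m and y of ball1_center in the frame of tray between -0.06 and 0.06 m and z of ball1_center in the frame of tray between 0 and 0.03 m and x of ball2_center in the frame of tray between -0.055 and 0.055 m and y of ball2_center in the frame of tray between -0.06 and 0.06 m and z of ball2_center in the frame of tray between 0 and 0.03 m), for 0.2 s.
At the end, for the whole second after the job is handed in: All three balls lie inside the tray; the dipper stands upright (within 5 deg) on the worktop, at rest, within 40 mm of where it stood (all of step 2 and angle between dipper_axis's own z axis and vertical below 0.09 rad and distance of dipper_axis from where it was at the start of the episode below 0.04 m and height (world z) of dipper_axis below 0.086 m and linear speed of dipper below 0.02 m/s); the robot touches nothing.
It fails at once if the dipper bumps the cover (over 2 N) (contact force between dipper and cover above 2 N).
It fails at once if the robot bumps the cover (over 2 N) (contact force between any of the arm, the fingers and cover above 2 N).
It fails at once if a thing on top of the cover is moved by more than 15 mm (distance of any of bottle, tape, controller from where it was at the start of the episode above 0.015 m).
It also fails if it takes over 64 s, if anything falls off the work surface, if the arm or the gripper's body presses on something with over 40 N, if the wrist force passes 120 N, or if a joint passes its speed limit or range.

## Working session

There is one attempt and no reset: what is moved stays moved. The work goes in short steps, Python scripts to look and compute and a tool call to move; the robot and the scene stay as the last step left them, time stands still between calls to the robot, and variables do not carry over. Pictures are saved under pics/ and viewed, at most 10 in all, crops included, and the job is handed in when it is done.

Besides the shell and the picture viewer there is one more tool, called in YAML: its name, and indented under it one key for each argument. play_rows: Moves the arm, as the interface text tells. Its arguments: {"type":"object","properties":{"rows":{"type":"array"},"force":{"type":"number"}},"required":["rows"]}

```bash
mkdir -p pics; python3 - <<'E'
from rig import r
import cv2,numpy as np
for n in("side","top"):
    f=r.grab_frame(n); cv2.imwrite(f"pics/{n}0.png",f["pixels"][:,:,::-1])
    np.save(n+"0.npy",f,allow_pickle=True)
    print(n,f["fx"],f["fy"],f["cx"],f["cy"],f["dist"],np.round(f["pose"],3).tolist())
s=r.sense();print(s)
E
```

```text
side 447.8173188010681 447.8173188010681 275.53349910536787 206.10760138297485 [-0.11159024  0.          0.          0.          0.        ] [[0.172, -0.397, 0.902, -227.032], [-0.985, -0.057, 0.163, -468.68], [-0.014, -0.916, -0.401, 465.033], [0.0, 0.0, 0.0, 1.0]]
top 473.634232265725 473.634232265725 278.7832893498018 208.54843643997253 [-0.0386045  0.         0.         0.         0.       ] [[-0.356, -0.771, 0.528, 81.44], [-0.934, 0.287, -0.211, -148.383], [0.011, -0.568, -0.823, 821.788], [0.0, 0.0, 0.0, 1.0]]
{'clock': 0.1, 'qpos': array([ 1.23959930e+00,  3.53575014e-01,  1.63405028e+00,  2.31541184e-05,
        1.15519489e+00, -2.39642197e-03]), 'qvel': array([-6.29094118e-04, -1.06412870e-03, -2.98955702e-03, -8.58332346e-04,
        1.34149244e-05, -1.52290650e-03]), 'joint_efforts': array([-5.08918383e-04, -6.06357980e+01, -3.42819500e+01, -1.46691095e-04,
        4.04898485e-03,  5.02352907e-05]), 'eef_pos': array([201.66114384, 591.09493366, 204.54325154]), 'tcp_rot': array([-3.14036518e+00, -2.41132184e-05,  2.81278267e+00]), 'contact_force': array([-0.1494286 , -0.01473235,  0.07280884]), 'wrist_torque': array([ 0.0163917 , -0.00088704,  0.0011286 ]), 'grasp_force': 0.0, 'opening': 1.0024515195129997}
```

View pics/side0.png

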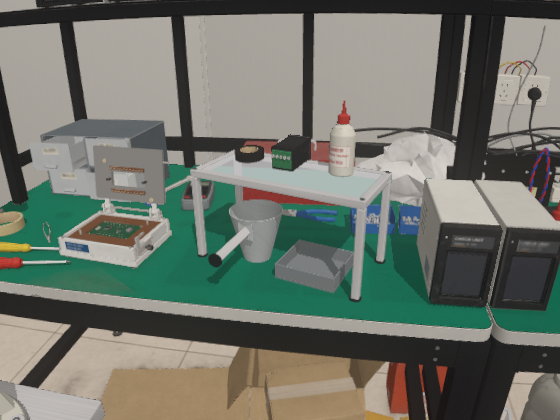

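View pics/top0.png

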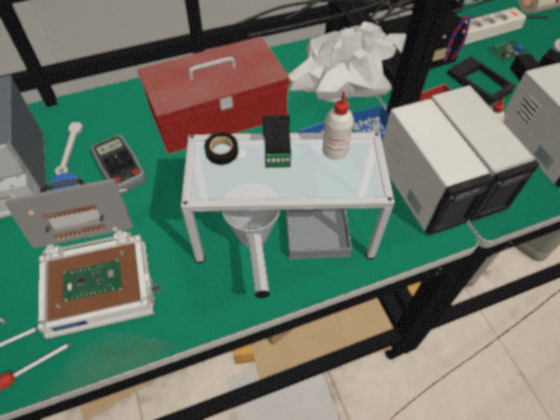

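Both views show the dipper left under the cover with the tray to its right. In the side view the handle's end cap is at about (216,259) and in the top view at about (262,292). The cover's top corners in the top view are near (184,203), (391,204), (381,136) and (190,136).

```bash
python3 - <<'E'
import cv2
a=cv2.imread("pics/side0.png")[130:310,180:400]; b=cv2.imread("pics/top0.png")[125:305,175:400]
cv2.imwrite("pics/cs.png",cv2.resize(a,None,fx=3.3,fy=3.3,interpolation=2)); cv2.imwrite("pics/ct.png",cv2.resize(b,None,fx=3.3,fy=3.3,interpolation=2))
E
```

```text
(no output)
```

View pics/cs.png

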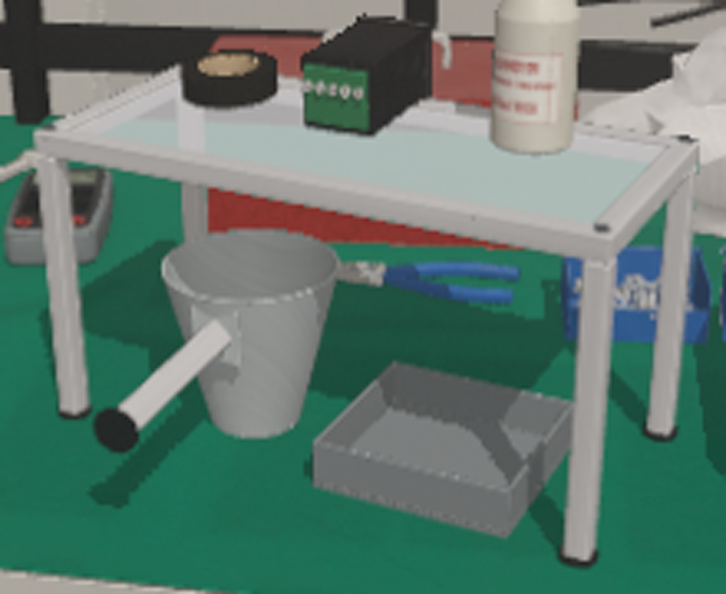

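View pics/ct.png

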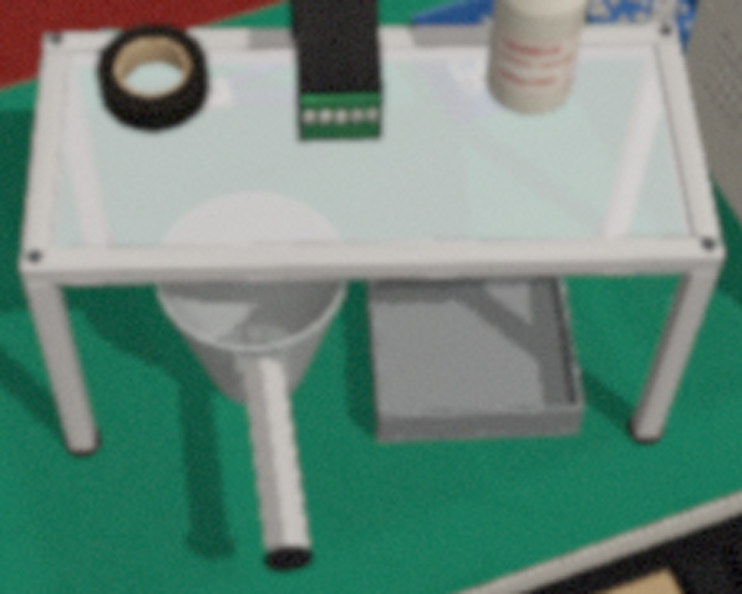

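```bash
cat > h.py <<'E'
import numpy as np,cv2
F={n:np.load(n+"0.npy",allow_pickle=True).item() for n in("side","top")}
O={"side":(180,130),"top":(175,125)}
def ray(n,u,v,crop=True):
    f=F[n]
    if crop: u,v=[ (c+.5)/3.3-.5+o for c,o in zip((u,v),O[n])]
    K=np.array([[f["fx"],0,f["cx"]],[0,f["fy"],f["cy"]],[0,0,1]])
    x,y=cv2.undistortPoints(np.array([[[u,v]]],float),K,np.array(f["dist"]))[0,0]
    P=np.array(f["pose"]);return P[:3,3],P[:3,:3]@[x,y,1]
def onz(n,u,v,z,**k):
    o,d=ray(n,u,v,**k);return o+d*(z-o[2])/d[2]
def tri(a,b):
    A=np.zeros((3,3));c=np.zeros(3)
    for o,d in(a,b):
        d=d/np.linalg.norm(d);M=np.eye(3)-np.outer(d,d);A+=M;c+=M@o
    return np.linalg.solve(A,c)
E
python3 - <<'E'
from h import *
np.set_printoptions(precision=1,suppress=True)
for n,l in {"side":[(48,133),(602,227),(686,139)],"top":[(34,256),(708,243),(666,30),(55,38)]}.items():
    for p in l: print("screw",n,onz(n,*p,190))
for n,l in {"side":[(74,416),(578,560),(661,438)],"top":[(82,450),(646,438)]}.items():
    for p in l: print("foot",n,onz(n,*p,0))
print("cap",tri(ray("side",117,430),ray("top",287,558)),onz("side",117,430,80),onz("top",287,558,80))
print("root",tri(ray("side",219,330),ray("top",266,368)))
for p in[(163,270),(340,268),(251,231),(251,300)]:print("rim side",onz("side",*p,105))
for p in[(157,285),(346,285)]:print("rim top",onz("top",*p,105))
for p in[(253,438),(214,422),(296,422)]:print("footcup",onz("side",*p,0))
for p in[(315,443),(508,493),(573,403),(395,363)]:print("tray",onz("side",*p,30))
for p in[(378,440),(580,432)]:print("traytopview bottom",onz("top",*p,0))
for p in[(183,80),(280,72)]:print("tape",onz("side",*p,200))
print("bottle",onz("side",534,145,190),onz("top",530,105,190),"ctrl",onz("top",300,138,190),onz("top",381,136,190))
E
```

```text
screw side [ 539.  -173.5  190. ]
screw side [ 441.2 -487.7  190. ]
screw side [ 577.8 -535.1  190. ]
screw top [ 552.1 -171.4  190. ]
screw top [ 442.4 -489.3  190. ]
screw top [ 580.1 -537.7  190. ]
screw top [ 691.1 -218.9  190. ]
foot side [ 543.4 -171.9    0. ]
foot side [ 435.8 -487.7    0. ]
foot side [ 570.5 -536.1    0. ]
foot top [ 546.2 -169.5    0. ]
foot top [ 435.9 -487.5    0. ]
cap [ 404.  -248.9   78.2] [ 400.5 -249.6   80. ] [ 403.6 -249.2   80. ]
root [ 513.4 -276.5   83.2]
rim side [ 544.2 -236.1  105. ]
rim side [ 562.  -339.8  105. ]
rim side [ 610.1 -275.4  105. ]
rim side [ 511.2 -296.8  105. ]
rim top [ 572.4 -233.5  105. ]
rim top [ 535.8 -331.8  105. ]
footcup [ 534.5 -289.6    0. ]
footcup [ 549.8 -261.4    0. ]
footcup [ 557.5 -312.     0. ]
tray [ 485.3 -337.2   30. ]
tray [ 449.4 -448.4   30. ]
tray [ 552.8 -481.2   30. ]
tray [ 588.1 -370.    30. ]
traytopview bottom [ 491.1 -336.6    0. ]
traytopview bottom [ 453.6 -452.1    0. ]
tape [ 618.  -233.9  200. ]
tape [ 642.  -289.9  200. ]
bottle [ 555.3 -450.7  190. ] [ 556.3 -443.5  190. ] ctrl [ 577.4 -320.7  190. ] [ 563.9 -361.   190. ]
```

play_rows:
  rows:
    - {"dp": [-0.3, -0.4, -0.3], "turn": [0, 0, 0], "fingers": 0}
    - {"dp": [-0.6, -0.8, -0.2], "turn": [0, 0, 0], "fingers": 0}
    - {"dp": [-0.6, -0.8, -0.2], "turn": [0, 0, 0], "fingers": 0}
    - {"dp": [-0.6, -0.8, -0.2], "turn": [0, 0, 0], "fingers": 0}
    - {"dp": [-0.6, -0.8, 0], "turn": [0, 0, 0], "fingers": 0}

```text
clock: 0.52
eef_pos: [258.0, 419.2, 242.2]
tcp_rot: [3.14, 0.0, 2.813]
contact_force: [2.0, 0.4, -0.6]
opening: 0.997
grasp_force: 0.0
```

play_rows:
  rows:
    - {"dp": [-0.6, -0.8, 0], "turn": [0, 0, 0], "fingers": 0}
    - {"dp": [-0.6, -0.8, 0], "turn": [0, 0, 0], "fingers": 0}
    - {"dp": [-0.6, -0.8, 0], "turn": [0, 0, 0], "fingers": 0}
    - {"dp": [-0.6, -0.8, 0], "turn": [0, 0, 0], "fingers": 0}
    - {"dp": [-0.6, -0.8, 0], "turn": [0, 0, 0], "fingers": 0}

```text
clock: 0.93
eef_pos: [319.3, 228.3, 241.1]
tcp_rot: [-3.142, 0.0, 2.813]
contact_force: [0.9, -0.1, -0.4]
opening: 0.999
grasp_force: 0.0
```

play_rows:
  rows:
    - {"dp": [-0.6, -0.8, 0], "turn": [0, 0, 0], "fingers": 0}
    - {"dp": [-0.6, -0.8, 0], "turn": [0, 0, 0], "fingers": 0}
    - {"dp": [-0.6, -0.8, 0], "turn": [0, 0, 0], "fingers": 0}
    - {"dp": [-0.6, -0.8, 0], "turn": [0, 0, 0], "fingers": 0}
    - {"dp": [-0.6, -0.8, 0], "turn": [0, 0, -0.84], "fingers": 0}

```text
clock: 1.35
eef_pos: [380.8, 39.6, 241.3]
tcp_rot: [3.142, 0.0, 2.896]
contact_force: [0.9, 0.4, 0.6]
opening: 0.996
grasp_force: 0.0
```

play_rows:
  rows:
    - {"dp": [0, 0, 0], "turn": [0.9, 0, 0], "fingers": 0}
    - {"dp": [0, 0, 0], "turn": [0.9, 0, 0], "fingers": 0}
    - {"dp": [0, 0, 0], "turn": [0.9, 0, 0], "fingers": 0}
    - {"dp": [0, 0, 0], "turn": [0.9, 0, 0], "fingers": 0}
    - {"dp": [0, 0, 0], "turn": [0, 0, 0], "fingers": 0}

```text
clock: 1.77
eef_pos: [381.2, 42.7, 240.3]
tcp_rot: [-2.759, -0.001, 2.898]
contact_force: [-0.5, -0.7, -1.0]
opening: 0.999
grasp_force: 0.0
```

play_rows:
  rows:
    - {"dp": [0, 0, 0], "turn": [0.96, 0, 0], "fingers": 0}
    - {"dp": [0, 0, 0], "turn": [0.96, 0, 0], "fingers": 0}
    - {"dp": [0, 0, 0], "turn": [0.96, 0, 0], "fingers": 0}
    - {"dp": [0, 0, 0], "turn": [0.96, 0, 0], "fingers": 0}
    - {"dp": [-0.42, -0.3, 0.67], "turn": [0, 0, 0], "fingers": 0}

```text
clock: 2.18
eef_pos: [390.9, 15.9, 229.1]
tcp_rot: [-2.36, -0.003, 2.904]
contact_force: [0.8, -1.3, -0.6]
opening: 1.0
grasp_force: 0.0
```

play_rows:
  rows:
    - {"dp": [-0.42, -0.3, 0.67], "turn": [0, 0, 0], "fingers": 0}
    - {"dp": [-0.42, -0.3, 0.67], "turn": [0, 0, 0], "fingers": 0}
    - {"dp": [-0.42, -0.3, 0.67], "turn": [0, 0, 0], "fingers": 0}
    - {"dp": [-0.42, -0.3, 0.67], "turn": [0, 0, 0], "fingers": 0}
    - {"dp": [-0.42, -0.3, 0.67], "turn": [0, 0, 0], "fingers": 0}

```text
clock: 2.6
eef_pos: [438.6, -143.5, 176.6]
tcp_rot: [-2.365, -0.001, 2.897]
contact_force: [0.5, 0.9, 0.2]
opening: 0.997
grasp_force: 0.0
```

play_rows:
  rows:
    - {"dp": [-0.42, -0.3, 0.67], "turn": [0, 0, 0], "fingers": 0}
    - {"dp": [0, 0, 0], "turn": [0, 0, 0], "fingers": 0}
    - {"dp": [0, 0, 0], "turn": [0, 0, 0], "fingers": 0}

```text
clock: 2.85
eef_pos: [447.3, -174.0, 166.1]
tcp_rot: [-2.364, -0.002, 2.894]
contact_force: [-0.2, 0.3, 0.3]
opening: 1.0
grasp_force: 0.0
```

```bash
python3 - <<'E'
from rig import r
import cv2,numpy as np
L=[]
for n in("side","top"):
    p=r.grab_frame(n)["pixels"][:,:,::-1]
    L.append(cv2.resize(p[120:320,130:400],None,fx=1.48,fy=1.48*1))
cv2.imwrite("pics/both1.png",np.hstack(L))
s=r.sense();print(s["eef_pos"],s["tcp_rot"],s["qpos"])
E
```

```text
[ 448.03020735 -172.4461117   166.7548078 ] [-2.36376531e+00 -5.09397254e-04  2.89599123e+00] [ 0.14960689  0.3796407   1.9806495  -0.7509233   1.24998049 -0.7549414 ]
```

View pics/both1.png

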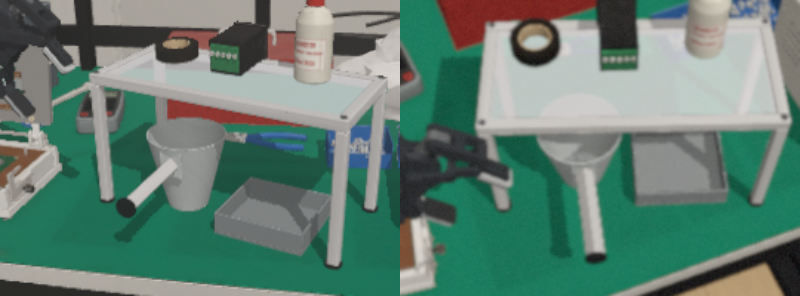

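The side crop (left) shows the open fingers up and to the left of the handle. The top crop (right) shows the same with the cap at about (595,257), so the approach line is clear. Advancing straight along the tool axis.

play_rows:
  rows:
    - {"dp": [0, 0, 0.6], "turn": [0.07, 0, 0], "fingers": 0}
    - {"dp": [0, 0, 0.6], "turn": [0, 0, 0], "fingers": 0}
    - {"dp": [0, 0, 0.6], "turn": [0, 0, 0], "fingers": 0}
    - {"dp": [0, 0, 0.6], "turn": [0, 0, 0], "fingers": 0}
    - {"dp": [0, 0, 0.6], "turn": [0, 0, 0], "fingers": 0}
  force: 40

```text
clock: 3.37
eef_pos: [428.4, -254.3, 81.5]
tcp_rot: [-2.356, 0.001, 2.899]
contact_force: [0.4, 0.1, -0.9]
opening: 1.001
grasp_force: 0.0
```

play_rows:
  rows:
    - {"dp": [-0.03, 0.03, 0.4], "turn": [0, 0, 0], "fingers": 0}
    - {"dp": [0, 0, 0.1], "turn": [0, 0, 0], "fingers": 0}
    - {"dp": [0, 0, 0], "turn": [0, 0, 0], "fingers": 0.3}
    - {"dp": [0, 0, 0], "turn": [0, 0, 0], "fingers": 0.5}
    - {"dp": [0, 0, 0], "turn": [0, 0, 0], "fingers": 0.5}

```text
clock: 3.78
eef_pos: [426.9, -267.3, 67.7]
tcp_rot: [-2.356, 0.002, 2.898]
contact_force: [0.3, 0.5, -0.0]
opening: 0.603
grasp_force: 0.0
```

```bash
python3 - <<'E'
from rig import r
import cv2,numpy as np
L=[]
for n in("side","top"):
    p=r.grab_frame(n)["pixels"][:,:,::-1]
    L.append(cv2.resize(p[180:320,180:310],None,fx=3,fy=3))
cv2.imwrite("pics/both2.png",np.hstack(L))
s=r.sense();print(s["eef_pos"],s["tcp_rot"],s["opening"],s["contact_force"])
E
```

```text
[ 426.85663952 -267.48412195   67.64531049] [-2.35553260e+00  1.63117105e-03  2.89779407e+00] 0.505158443044841 [-0.59915107  0.25483967  0.41793132]
```

View pics/both2.png

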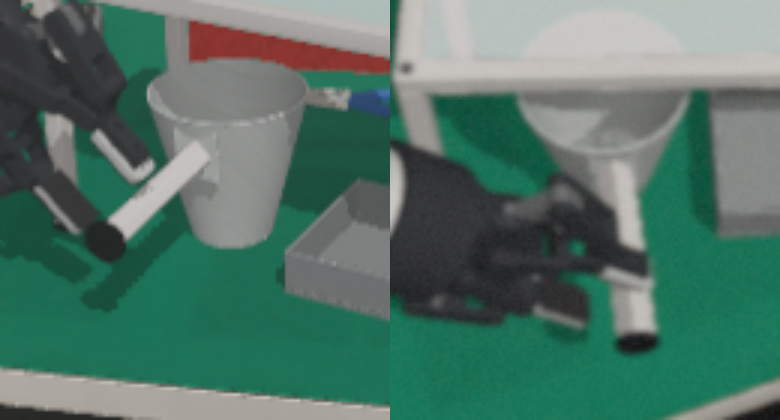

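The side crop shows the upper finger above the handle (130,165) and the lower one below and left of it (80,225). In the top crop the upper fingertip covers the handle at (640,275), so the bar is between the pads. Closing.

play_rows:
  rows:
    - {"dp": [0, 0, 0], "turn": [0, 0, 0], "fingers": 0.65}
    - {"dp": [0, 0, 0], "turn": [0, 0, 0], "fingers": 0.75}
    - {"dp": [0, 0, 0], "turn": [0, 0, 0], "fingers": 0.8}
    - {"dp": [0, 0, 0], "turn": [0, 0, 0], "fingers": 0.85}
    - {"dp": [0, 0, 0], "turn": [0, 0, 0], "fingers": 1}
  force: 60

```text
clock: 4.3
eef_pos: [426.0, -268.1, 66.9]
tcp_rot: [-2.355, 0.0, 2.897]
contact_force: [-0.6, -0.1, -0.5]
opening: 0.021
grasp_force: 0.0
```

play_rows:
  rows:
    - {"dp": [0, 0, 0], "turn": [0, 0, 0], "fingers": 1}
    - {"dp": [0, 0, 0], "turn": [0, 0, 0], "fingers": 1}
    - {"dp": [0, 0, 0], "turn": [0, 0, 0], "fingers": 1}
    - {"dp": [0, 0, 0], "turn": [0, 0, 0], "fingers": 1}

```text
clock: 4.63
eef_pos: [425.9, -268.2, 66.8]
tcp_rot: [-2.355, -0.0, 2.897]
contact_force: [0.4, -0.3, -0.4]
opening: 0.0
grasp_force: 0.0
```

```bash
python3 - <<'E'
from rig import r
import cv2,numpy as np
L=[]
for n in("side","top"):
    f=r.grab_frame(n); np.save(n+"3.npy",f,allow_pickle=True); p=f["pixels"][:,:,::-1]
    L.append(cv2.resize(p[180:320,180:310],None,fx=3,fy=3,interpolation=2))
    P=np.linalg.inv(f["pose"]);s=r.sense()
    K=np.array([[f["fx"],0,f["cx"]],[0,f["fy"],f["cy"]],[0,0,1]])
    G=np.array(s["eef_pos"]); 
    from scipy.spatial.transform import Rotation as R
    z=R.from_euler("xyz",s["tcp_rot"]).as_matrix()[:,2]
    uv=cv2.projectPoints(np.array([G,G-19*z]),cv2.Rodrigues(P[:3,:3])[0],P[:3,3],K,np.array(f["dist"]))[0].reshape(-1,2)
    print(n,uv,(uv-[180,180])*3)
cv2.imwrite("pics/both3.png",np.hstack(L))
print(s["eef_pos"],r.tcp_to_grasp)
E
```

```text
side [[230.06934966 259.98759923]
 [222.91231212 251.81559686]] [[150.20804897 239.96279769]
 [128.73693637 215.44679057]]
top [[267.66894838 282.38179375]
 [259.85156967 279.76514565]] [[263.00684513 307.14538124]
 [239.554709   299.29543696]]
[ 425.90273873 -268.13694574   66.82579318] 18.700000000000003
```

View pics/both3.png

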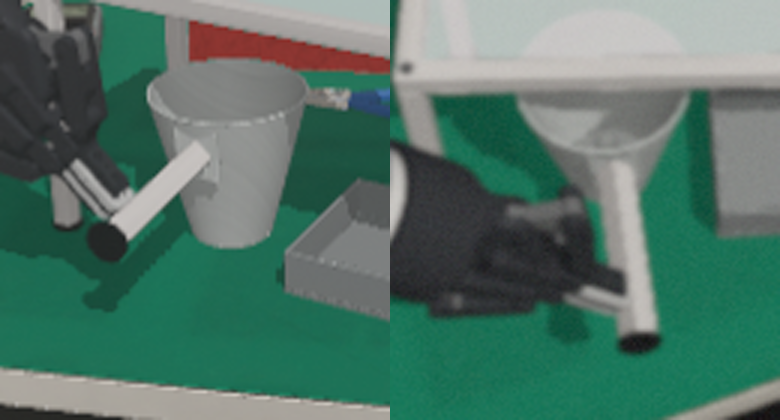

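The fingers shut on nothing. The visible tips end near (125,205) in the side crop and (625,290) in the top crop, at the handle's left edge, and the handle has not moved. Zooming in to see the offset.

```bash
python3 - <<'E'
import cv2,numpy as np
L=[]
for n,(u,v) in {"side":(195,220),"top":(235,250)}.items():
    p=np.load(n+"3.npy",allow_pickle=True).item()["pixels"][v:v+60,u:u+50,::-1]
    L.append(cv2.resize(p,None,fx=8,fy=8,interpolation=2))
cv2.imwrite("pics/z3.png",np.hstack(L))
E
```

```text
(no output)
```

View pics/z3.png

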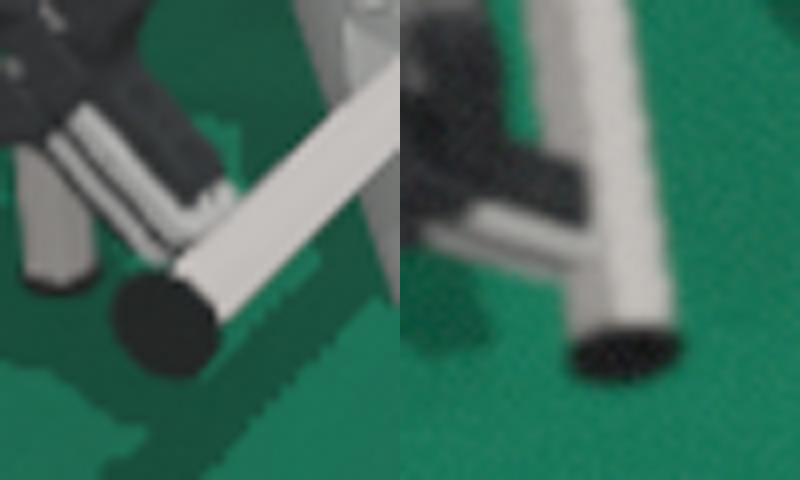

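The zoom shows both finger ends stopping against the upper-left of the handle. The tip corners are at side (172,247) and (237,190), and at top (600,258) and (590,190). The fingers end short of the handle, so I'll triangulate how far.

```bash
python3 - <<'E'
from h import *
from rig import r
from scipy.spatial.transform import Rotation as R
np.set_printoptions(precision=1,suppress=True)
S=lambda u,v:ray("side",195+u/8-.5,220+v/8-.5,crop=False)
T=lambda u,v:ray("top",235+(u-400)/8-.5,250+v/8-.5,crop=False)
s=r.sense();M=R.from_euler("xyz",s["tcp_rot"]).as_matrix();p=s["eef_pos"]
def loc(n,a,b):
    X=tri(a,b);print(n,X,"tool frame",M.T@(X-p))
loc("tip near",S(172,247),T(600,258));loc("tip far",S(237,190),T(590,190))
loc("cap",S(166,325),T(625,355))
loc("ridge top",S(177,265),T(606,325))   # upper-left junctions near cap
h=np.array([.971,-.2385,0]);c=tri(S(166,325),T(625,355))
for d in(29,):print("grip in tool frame",M.T@(c+d*h-p))
for d in (0,116):
    X=np.array([402.5,-249,80])+d*h
    for n in("side","top"):
        f=F[n];P=np.linalg.inv(f["pose"]);K=np.array([[f["fx"],0,f["cx"]],[0,f["fy"],f["cy"]],[0,0,1]])
        print(n,d,cv2.projectPoints(X[None],cv2.Rodrigues(P[:3,:3])[0],P[:3,3],K,np.array(f["dist"]))[0].ravel())
E
```

```text
tip near [ 419.4 -249.2   89.8] tool frame [ 10.9  -4.3 -28.1]
tip far [ 436.1 -255.5   93.2] tool frame [ -6.8  -8.2 -29.1]
cap [ 402.6 -250.    79. ] tool frame [ 27.   -0.1 -17. ]
ridge top [ 407.5 -249.3   89.5] tool frame [ 22.4  -6.3 -25.7]
grip in tool frame [ -2.   -0.1 -17.1]
side 0 [215.1 259.3]
top 0 [261.7 294.3]
side 116 [246.3 230.8]
top 116 [255.2 236.1]
```

The finger ends are about 28 mm behind the reported TCP, while the sideways error is small. I'll back off, open, and go 30 mm deeper than before.

play_rows:
  rows:
    - {"dp": [0, 0, -0.5], "turn": [0, 0, 0], "fingers": 1}
    - {"dp": [0, 0, -0.5], "turn": [0, 0, 0], "fingers": 0.5}
    - {"dp": [0, 0, 0], "turn": [0, 0, 0], "fingers": 0.2}
    - {"dp": [0, 0, 0], "turn": [0, 0, 0], "fingers": 0.2}
    - {"dp": [0, 0, 0], "turn": [0, 0, 0], "fingers": 0.2}

```text
clock: 5.15
eef_pos: [432.6, -240.9, 94.8]
tcp_rot: [-2.355, -0.0, 2.897]
contact_force: [-0.3, -0.2, 0.1]
opening: 0.565
grasp_force: 0.0
```

play_rows:
  rows:
    - {"dp": [0, 0, 0], "turn": [0, 0, 0], "fingers": 0.2}
    - {"dp": [0, 0, 0], "turn": [0, 0, 0], "fingers": 0.2}
    - {"dp": [0, 0, 0.5], "turn": [0, 0, 0], "fingers": 0.2}
    - {"dp": [0, 0, 0.5], "turn": [0, 0, 0], "fingers": 0.2}
    - {"dp": [0, 0, 0.4], "turn": [0, 0, 0], "fingers": 0.2}

```text
clock: 5.57
eef_pos: [422.5, -279.9, 54.5]
tcp_rot: [-2.355, -0.001, 2.897]
contact_force: [0.2, 0.8, 0.0]
opening: 0.8
grasp_force: 0.0
```

play_rows:
  rows:
    - {"dp": [0, 0, 0.3], "turn": [0, 0, 0], "fingers": 0.2}
    - {"dp": [-0.05, 0, 0.05], "turn": [0, 0, 0], "fingers": 0.2}
    - {"dp": [0, 0, 0], "turn": [0, 0, 0], "fingers": 0.2}
    - {"dp": [0, 0, 0], "turn": [0, 0, 0], "fingers": 0.5}
    - {"dp": [0, 0, 0], "turn": [0, 0, 0], "fingers": 0.6}

```text
clock: 5.98
eef_pos: [423.3, -289.0, 46.1]
tcp_rot: [-2.355, 0.001, 2.897]
contact_force: [-0.3, 1.0, -0.0]
opening: 0.527
grasp_force: 0.0
```

play_rows:
  rows:
    - {"dp": [0, 0, 0], "turn": [0, 0, 0], "fingers": 0.7}
    - {"dp": [0, 0, 0], "turn": [0, 0, 0], "fingers": 0.75}
    - {"dp": [0, 0, 0], "turn": [0, 0, 0], "fingers": 0.8}
    - {"dp": [0, 0, 0], "turn": [0, 0, 0], "fingers": 0.9}
    - {"dp": [0, 0, 0], "turn": [0, 0, 0], "fingers": 1}
  force: 80

```text
clock: 6.4
eef_pos: [422.8, -289.1, 45.8]
tcp_rot: [-2.355, 0.0, 2.897]
contact_force: [-0.4, 0.7, -0.2]
opening: 0.169
grasp_force: 77.8
```

play_rows:
  rows:
    - {"dp": [0, 0, 0], "turn": [0, 0, 0], "fingers": 1}
    - {"dp": [0, 0, 0], "turn": [0, 0, 0], "fingers": 1}
    - {"dp": [0, 0, 0], "turn": [0, 0, 0], "fingers": 1}
    - {"dp": [0, 0, 0], "turn": [0, 0, 0], "fingers": 1}

```text
clock: 6.73
eef_pos: [422.7, -289.2, 45.7]
tcp_rot: [-2.355, -0.0, 2.897]
contact_force: [-0.6, 0.6, 0.6]
opening: 0.176
grasp_force: 78.0
```

play_rows:
  rows:
    - {"dp": [0, 0, 0], "turn": [0, 0, 0], "fingers": 1}
    - {"dp": [0, -0.05, -0.05], "turn": [0, 0, 0], "fingers": 1}
    - {"dp": [0, -0.09, -0.09], "turn": [0, 0, 0], "fingers": 1}
    - {"dp": [0, -0.09, -0.09], "turn": [0, 0, 0], "fingers": 1}
    - {"dp": [0, -0.09, -0.09], "turn": [0, 0, 0], "fingers": 1}
  force: 120

```text
clock: 7.15
eef_pos: [422.6, -289.2, 64.2]
tcp_rot: [-2.355, -0.0, 2.897]
contact_force: [-0.0, 0.3, -4.0]
opening: 0.167
grasp_force: 117.1
```

play_rows:
  rows:
    - {"dp": [0, 0, 0], "turn": [0, 0, 0], "fingers": 1}
    - {"dp": [0, 0, 0], "turn": [0, 0, 0], "fingers": 1}
    - {"dp": [0, 0, 0], "turn": [0, 0, 0], "fingers": 1}

```text
clock: 7.4
eef_pos: [422.8, -289.2, 63.8]
tcp_rot: [-2.355, 0.0, 2.897]
contact_force: [-0.3, 0.3, -1.9]
opening: 0.165
grasp_force: 117.1
```

```bash
python3 - <<'E'
from rig import r
import cv2,numpy as np
L=[]
for n,(u,v,w) in {"side":(190,150,120),"top":(200,165,80)}.items():
    f=r.grab_frame(n); np.save(n+"4.npy",f,allow_pickle=True)
    L.append(cv2.resize(f["pixels"][v:v+140,u:u+w,::-1],None,fx=4,fy=4,interpolation=2))
cv2.imwrite("pics/z4.png",np.hstack(L))
E
```

```text
(no output)
```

View pics/z4.png

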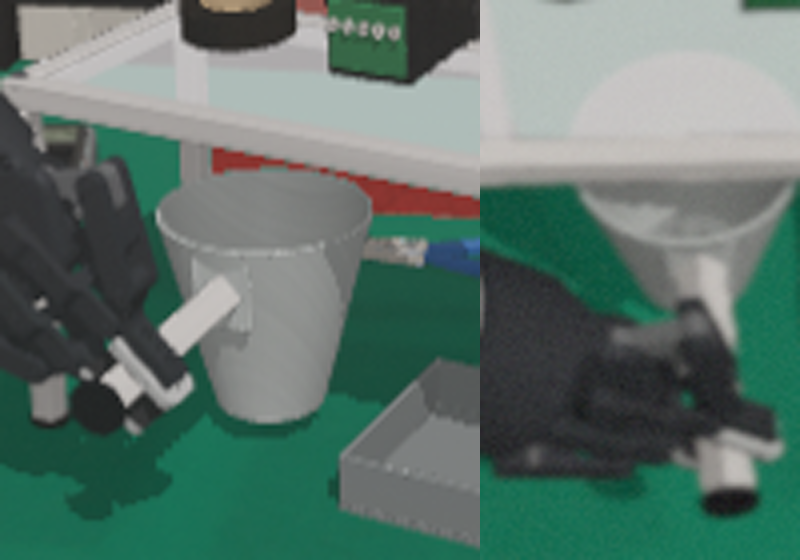

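The dipper hangs level and clear of the worktop: rim centre at about (264,211), foot bottom at (265,423), with its shadow detached. It rose about 15 mm. I'll add 3 mm, then turn it about the handle.

play_rows:
  rows:
    - {"dp": [0, -0.05, -0.05], "turn": [0, 0, 0], "fingers": 1}
    - {"dp": [0, 0.037, -0.001], "turn": [-0.3, 0, 0], "fingers": 1}
    - {"dp": [0, 0.074, -0.002], "turn": [-0.6, 0, 0], "fingers": 1}
    - {"dp": [0, 0.074, -0.002], "turn": [-0.6, 0, 0], "fingers": 1}
    - {"dp": [0, 0.074, -0.002], "turn": [-0.6, 0, 0], "fingers": 1}

```text
clock: 7.92
eef_pos: [424.8, -281.0, 60.1]
tcp_rot: [-2.578, -0.0, 2.898]
contact_force: [-0.9, 1.2, -2.6]
opening: 0.16
grasp_force: 118.5
```

play_rows:
  rows:
    - {"dp": [0, 0.074, -0.002], "turn": [-0.6, 0, 0], "fingers": 1}
    - {"dp": [0, 0.074, -0.002], "turn": [-0.6, 0, 0], "fingers": 1}
    - {"dp": [0, 0.074, -0.002], "turn": [-0.6, 0, 0], "fingers": 1}
    - {"dp": [0, 0.074, -0.002], "turn": [-0.6, 0, 0], "fingers": 1}
    - {"dp": [0, 0.074, -0.002], "turn": [-0.6, 0, 0], "fingers": 1}

```text
clock: 8.33
eef_pos: [427.7, -268.2, 54.5]
tcp_rot: [-2.892, -0.0, 2.897]
contact_force: [-0.5, 0.3, -3.5]
opening: 0.166
grasp_force: 118.5
```

play_rows:
  rows:
    - {"dp": [0, 0.074, -0.002], "turn": [-0.6, 0, 0], "fingers": 1}
    - {"dp": [0, 0.074, -0.002], "turn": [-0.6, 0, 0], "fingers": 1}
    - {"dp": [0, 0.074, -0.002], "turn": [-0.6, 0, 0], "fingers": 1}
    - {"dp": [0, 0.037, -0.001], "turn": [-0.3, 0, 0], "fingers": 1}
    - {"dp": [0, 0, 0], "turn": [0, 0, 0], "fingers": 1}

```text
clock: 8.75
eef_pos: [429.8, -259.1, 52.8]
tcp_rot: [-3.11, -0.001, 2.895]
contact_force: [-0.5, 0.0, -3.1]
opening: 0.163
grasp_force: 118.4
```

```bash
python3 - <<'E'
from rig import r
import numpy as np
from scipy.spatial.transform import Rotation as R
s=r.sense();M=R.from_euler("xyz",s["tcp_rot"]).as_matrix()
print(s["eef_pos"],s["tcp_rot"],s["qpos"],"handle",s["eef_pos"]-47*M[:,2],s["contact_force"],s["wrist_torque"])
E
```

```text
[ 429.84333385 -259.13971022   52.83402259] [-3.11048132e+00 -5.99254457e-04  2.89512275e+00] [-0.52340871  0.37027687  2.02333503 -0.04460542  0.74054392 -1.81493053] handle [ 430.22733543 -257.7287638    99.81126998] [-0.54600671  0.0279649  -3.09555399] [-0.055836   -0.04953155  0.03599749]
```

play_rows:
  rows:
    - {"dp": [0, 0.074, -0.002], "turn": [-0.6, 0, 0], "fingers": 1}
    - {"dp": [0, 0.074, -0.002], "turn": [-0.6, 0, 0], "fingers": 1}
    - {"dp": [0, 0.074, -0.002], "turn": [-0.6, 0, 0], "fingers": 1}
    - {"dp": [0.01, -0.12, -0.02], "turn": [0, 0, 0], "fingers": 1}
    - {"dp": [0.02, -0.25, -0.04], "turn": [0, 0, 0], "fingers": 1}

```text
clock: 9.17
eef_pos: [426.8, -264.2, 52.8]
tcp_rot: [2.988, -0.002, 2.896]
contact_force: [-1.1, 0.1, -2.4]
opening: 0.164
grasp_force: 118.6
```

play_rows:
  rows:
    - {"dp": [0.02, -0.25, -0.04], "turn": [0, 0, 0], "fingers": 1}
    - {"dp": [0.02, -0.25, -0.04], "turn": [0, 0, 0], "fingers": 1}
    - {"dp": [0.02, -0.25, -0.04], "turn": [0, 0, 0], "fingers": 1}
    - {"dp": [0.02, -0.25, -0.04], "turn": [0, 0, 0], "fingers": 1}
    - {"dp": [0.02, -0.25, -0.04], "turn": [0, 0, 0], "fingers": 1}

```text
clock: 9.58
eef_pos: [411.3, -313.2, 53.4]
tcp_rot: [2.986, -0.0, 2.897]
contact_force: [1.2, -0.6, -2.9]
opening: 0.166
grasp_force: 118.4
```

play_rows:
  rows:
    - {"dp": [0.01, -0.12, -0.02], "turn": [0, 0, 0], "fingers": 1}
    - {"dp": [0, 0, 0], "turn": [0, 0, 0], "fingers": 1}
    - {"dp": [0, 0.037, -0.001], "turn": [-0.3, 0, 0], "fingers": 1}
    - {"dp": [0, 0.049, -0.001], "turn": [-0.4, 0, 0], "fingers": 1}
    - {"dp": [0, 0.049, -0.001], "turn": [-0.4, 0, 0], "fingers": 1}

```text
clock: 10.0
eef_pos: [411.6, -311.1, 54.8]
tcp_rot: [2.868, 0.0, 2.897]
contact_force: [-0.8, -1.2, -2.6]
opening: 0.167
grasp_force: 118.6
```

play_rows:
  rows:
    - {"dp": [0, 0.049, -0.001], "turn": [-0.4, 0, 0], "fingers": 1}
    - {"dp": [0, 0.049, -0.001], "turn": [-0.4, 0, 0], "fingers": 1}
    - {"dp": [0, 0.049, -0.001], "turn": [-0.4, 0, 0], "fingers": 1}
    - {"dp": [0, 0.049, -0.001], "turn": [-0.4, 0, 0], "fingers": 1}
    - {"dp": [0, 0, 0], "turn": [0, 0, 0], "fingers": 1}

```text
clock: 10.42
eef_pos: [413.0, -305.0, 56.8]
tcp_rot: [2.701, -0.0, 2.896]
contact_force: [0.4, 0.2, -3.4]
opening: 0.165
grasp_force: 118.6
```

```bash
cat > st.py <<'E'
from rig import r
import numpy as np
from scipy.spatial.transform import Rotation as R
s=r.sense();M=R.from_euler("xyz",s["tcp_rot"]).as_matrix()
np.set_printoptions(precision=3,suppress=True)
print(s["clock"],s["eef_pos"],s["tcp_rot"],s["qpos"],"handle",s["eef_pos"]-47*M[:,2],s["contact_force"])
E
python3 st.py
```

```text
10.4167 [ 412.965 -305.029   56.826] [ 2.701 -0.     2.896] [-0.887  0.53   1.836  0.396  1.085 -2.454] handle [ 408.107 -324.472   99.34 ] [ 0.428  0.236 -3.363]
```

play_rows:
  rows:
    - {"dp": [0, 0.025, 0], "turn": [-0.2, 0, 0], "fingers": 1}
    - {"dp": [0, 0.025, 0], "turn": [-0.2, 0, 0], "fingers": 1}
    - {"dp": [0, 0.025, 0], "turn": [-0.2, 0, 0], "fingers": 1}
    - {"dp": [0, 0.025, 0], "turn": [-0.2, 0, 0], "fingers": 1}
    - {"dp": [0, 0.025, 0], "turn": [-0.2, 0, 0], "fingers": 1}

```text
clock: 10.83
eef_pos: [414.3, -300.1, 59.8]
tcp_rot: [2.596, 0.0, 2.897]
contact_force: [0.0, 0.5, -2.8]
opening: 0.167
grasp_force: 118.6
```

play_rows:
  rows:
    - {"dp": [0, 0.025, 0], "turn": [-0.2, 0, 0], "fingers": 1}
    - {"dp": [0, 0.025, 0], "turn": [-0.2, 0, 0], "fingers": 1}
    - {"dp": [0, 0.025, 0], "turn": [-0.2, 0, 0], "fingers": 1}
    - {"dp": [0, 0.025, 0], "turn": [-0.2, 0, 0], "fingers": 1}
    - {"dp": [0, 0.025, 0], "turn": [-0.2, 0, 0], "fingers": 1}

```text
clock: 11.25
eef_pos: [415.2, -296.2, 62.4]
tcp_rot: [2.491, 0.0, 2.897]
contact_force: [-0.9, 0.2, -2.3]
opening: 0.165
grasp_force: 118.6
```

play_rows:
  rows:
    - {"dp": [0, 0, 0], "turn": [0, 0, 0], "fingers": 1}
    - {"dp": [0, 0, 0], "turn": [0, 0, 0], "fingers": 1}
    - {"dp": [0, 0, 0], "turn": [0, 0, 0], "fingers": 1}
    - {"dp": [0, 0, 0], "turn": [0, 0, 0], "fingers": 1}
    - {"dp": [0, 0, 0], "turn": [0, 0, 0], "fingers": 1}

```text
clock: 11.67
eef_pos: [415.2, -296.1, 62.5]
tcp_rot: [2.494, 0.0, 2.897]
contact_force: [-0.8, -1.1, -2.4]
opening: 0.166
grasp_force: 118.6
```

play_rows:
  rows:
    - {"dp": [0, 0.025, 0], "turn": [-0.2, 0, 0], "fingers": 1}
    - {"dp": [0, 0.025, 0], "turn": [-0.2, 0, 0], "fingers": 1}
    - {"dp": [0, 0.025, 0], "turn": [-0.2, 0, 0], "fingers": 1}
    - {"dp": [0, 0, 0], "turn": [0, 0, 0], "fingers": 1}
    - {"dp": [0, 0, 0], "turn": [0, 0, 0], "fingers": 1}

```text
clock: 12.08
eef_pos: [415.6, -294.1, 63.9]
tcp_rot: [2.43, -0.0, 2.896]
contact_force: [-0.1, 0.6, -1.3]
opening: 0.164
grasp_force: 118.9
```

```bash
python3 st.py
```

```text
12.0833 [ 415.645 -294.096   63.877] [ 2.43  -0.     2.896] [-0.978  0.652  1.743  0.526  1.309 -2.591] handle [ 408.207 -323.878   99.467] [-0.059  0.554 -1.315]
```

play_rows:
  rows:
    - {"dp": [0, 0.025, 0], "turn": [-0.2, 0, 0], "fingers": 1}
    - {"dp": [0, 0.025, 0], "turn": [-0.2, 0, 0], "fingers": 1}
    - {"dp": [0, 0.025, 0], "turn": [-0.2, 0, 0], "fingers": 1}
    - {"dp": [0, 0.025, 0], "turn": [-0.2, 0, 0], "fingers": 1}
    - {"dp": [0, 0.025, 0], "turn": [-0.2, 0, 0], "fingers": 1}

```text
clock: 12.5
eef_pos: [416.6, -290.4, 67.7]
tcp_rot: [2.324, -0.0, 2.897]
contact_force: [0.3, -0.4, -1.8]
opening: 0.166
grasp_force: 118.8
```

play_rows:
  rows:
    - {"dp": [0, 0.025, 0], "turn": [-0.2, 0, 0], "fingers": 1}
    - {"dp": [0, 0.025, 0], "turn": [-0.2, 0, 0], "fingers": 1}
    - {"dp": [0, 0, 0], "turn": [0, 0, 0], "fingers": 1}
    - {"dp": [0, 0, 0], "turn": [0, 0, 0], "fingers": 1}
    - {"dp": [0, 0, 0], "turn": [0, 0, 0], "fingers": 1}

```text
clock: 12.92
eef_pos: [417.0, -289.1, 69.1]
tcp_rot: [2.284, -0.0, 2.897]
contact_force: [-0.4, -0.6, -2.3]
opening: 0.166
grasp_force: 118.9
```

play_rows:
  rows:
    - {"dp": [0, 0, 0], "turn": [0, 0, 0], "fingers": 1}
    - {"dp": [0, 0, 0], "turn": [0, 0, 0], "fingers": 1}
    - {"dp": [0, 0, 0], "turn": [0, 0, 0], "fingers": 1}
    - {"dp": [0, 0, 0], "turn": [0, 0, 0], "fingers": 1}
    - {"dp": [0, 0, 0], "turn": [0, 0, 0], "fingers": 1}

```text
clock: 13.33
eef_pos: [417.0, -289.1, 69.2]
tcp_rot: [2.284, 0.0, 2.897]
contact_force: [-1.3, 0.4, -2.7]
opening: 0.165
grasp_force: 118.9
```

```bash
python3 st.py; python3 - <<'E'
from rig import r
import cv2,numpy as np
L=[]
for n,(u,v,w) in {"side":(190,160,190),"top":(220,170,150)}.items():
    f=r.grab_frame(n); np.save(n+"5.npy",f,allow_pickle=True)
    L.append(cv2.resize(f["pixels"][v:v+130,u:u+w,::-1],None,fx=2.35,fy=2.35,interpolation=2)[:,:])
cv2.imwrite("pics/z5.png",np.hstack(L)[:, :799])
E
```

```text
13.3333 [ 417.029 -289.066   69.231] [2.284 0.    2.897] [-1.015  0.724  1.694  0.58   1.429 -2.641] handle [ 408.416 -323.546   99.987] [-1.272  0.373 -2.674]
```

View pics/z5.png

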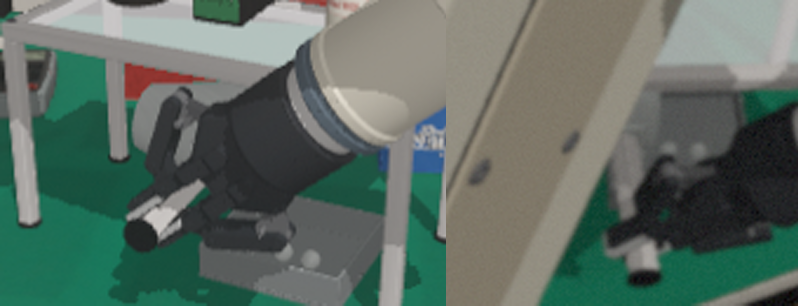

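Two balls show in the tray, at side (285,252) and (311,258) and top (668,150) and (700,150). The third may be hidden by the gripper, so I'll check whether the pairs match.

```bash
python3 - <<'E'
from h import *
np.set_printoptions(precision=1,suppress=True)
def tf(X):
    d=X-np.array([519,-409,0]);return np.array([d[0]*.95-d[1]*.312,d[0]*.312+d[1]*.95])
for p in[(285,252),(311,258)]:print("side",tf(onz("side",190+p[0]/2.35-.3,160+p[1]/2.35-.3,11,crop=False)))
for p in[(668,150),(700,150)]:print("top",tf(onz("top",220+(p[0]-446.5)/2.35-.3,170+p[1]/2.35-.3,11,crop=False)))
# where bright blobs stand out vs. start image in the tray area
for n in("side","top"):
    a=F[n]["pixels"];b=np.load(n+"5.npy",allow_pickle=True).item()["pixels"]
    g=cv2.cvtColor(b,cv2.COLOR_RGB2GRAY)
    c=cv2.morphologyEx(cv2.GaussianBlur(g,(3,3),0),cv2.MORPH_TOPHAT,np.ones((15,15),np.uint8))
    m=(c>22).astype(np.uint8);k,_,st,ce=cv2.connectedComponentsWithStats(m)
    for i in range(1,k):
        X=tf(onz(n,*ce[i],11,crop=False))
        if abs(X[0])<62 and abs(X[1])<66 and st[i,4]>5:print(n,"blob",ce[i],st[i,4],X)
E
```

```text
side [-5.6  5.6]
side [ -4.7 -17.1]
top [-1.5  7.7]
top [ -2.6 -19.7]
side blob [302.5 253.8] 148 [33.3 41.8]
side blob [280.4 271.8] 135 [-47.8  50.2]
side blob [311.  267.7] 22 [-8.1  4.5]
side blob [323.2 273.3] 87 [-16.4 -24.4]
side blob [304.7 281. ] 43 [-55.8  -4.3]
top blob [292.3 211.9] 21 [52.7 48. ]
top blob [291.5 216. ] 6 [42.6 50.2]
top blob [286.4 223.5] 39 [24.7 61.7]
top blob [292.5 220.4] 8 [31.8 48.9]
top blob [314.7 232.2] 12 [1.5 6. ]
top blob [321.2 239.4] 123 [-15.7  -5.4]
top blob [296.3 249.5] 219 [-36.8  45.7]
top blob [330.7 242.6] 7 [-23.8 -23.7]
```

play_rows:
  rows:
    - {"dp": [0, -0.049, -0.001], "turn": [0.4, 0, 0], "fingers": 1}
    - {"dp": [0, -0.074, -0.002], "turn": [0.6, 0, 0], "fingers": 1}
    - {"dp": [0, -0.074, -0.002], "turn": [0.6, 0, 0], "fingers": 1}
    - {"dp": [0, -0.074, -0.002], "turn": [0.6, 0, 0], "fingers": 1}
    - {"dp": [0, -0.074, -0.002], "turn": [0.6, 0, 0], "fingers": 1}

```text
clock: 13.85
eef_pos: [414.4, -299.4, 60.2]
tcp_rot: [2.58, 0.0, 2.897]
contact_force: [-0.4, 0.0, -2.5]
opening: 0.17
grasp_force: 118.8
```

play_rows:
  rows:
    - {"dp": [0, -0.074, -0.002], "turn": [0.6, 0, 0], "fingers": 1}
    - {"dp": [0, -0.074, -0.002], "turn": [0.6, 0, 0], "fingers": 1}
    - {"dp": [0, -0.074, -0.002], "turn": [0.6, 0, 0], "fingers": 1}
    - {"dp": [0, -0.074, -0.002], "turn": [0.6, 0, 0], "fingers": 1}
    - {"dp": [0, -0.074, -0.002], "turn": [0.6, 0, 0], "fingers": 1}

```text
clock: 14.27
eef_pos: [411.2, -312.2, 54.6]
tcp_rot: [2.894, 0.0, 2.897]
contact_force: [0.1, -0.0, -2.5]
opening: 0.163
grasp_force: 118.7
```

play_rows:
  rows:
    - {"dp": [0, -0.074, -0.002], "turn": [0.6, 0, 0], "fingers": 1}
    - {"dp": [0, -0.037, -0.001], "turn": [0.3, 0, 0], "fingers": 1}
    - {"dp": [0, 0, 0], "turn": [0, 0, 0], "fingers": 1}

```text
clock: 14.52
eef_pos: [410.1, -315.2, 53.7]
tcp_rot: [2.986, -0.0, 2.899]
contact_force: [0.7, 0.0, -2.7]
opening: 0.163
grasp_force: 118.7
```

play_rows:
  rows:
    - {"dp": [-0.01, 0.12, 0.02], "turn": [0, 0, 0], "fingers": 1}
    - {"dp": [-0.02, 0.25, 0.04], "turn": [0, 0, 0], "fingers": 1}
    - {"dp": [-0.02, 0.25, 0.04], "turn": [0, 0, 0], "fingers": 1}
    - {"dp": [-0.02, 0.25, 0.04], "turn": [0, 0, 0], "fingers": 1}
    - {"dp": [-0.02, 0.25, 0.04], "turn": [0, 0, 0], "fingers": 1}

```text
clock: 14.93
eef_pos: [424.7, -272.1, 53.0]
tcp_rot: [2.985, -0.001, 2.897]
contact_force: [0.3, -0.5, -2.5]
opening: 0.16
grasp_force: 118.7
```

play_rows:
  rows:
    - {"dp": [-0.02, 0.25, 0.04], "turn": [0, 0, 0], "fingers": 1}
    - {"dp": [-0.02, 0.25, 0.04], "turn": [0, 0, 0], "fingers": 1}
    - {"dp": [-0.01, 0.12, 0.02], "turn": [0, 0, 0], "fingers": 1}
    - {"dp": [0, 0, 0], "turn": [0, 0, 0], "fingers": 1}

```text
clock: 15.27
eef_pos: [432.9, -248.2, 53.1]
tcp_rot: [2.985, -0.0, 2.898]
contact_force: [0.6, 0.0, -1.6]
opening: 0.167
grasp_force: 118.7
```

```bash
python3 st.py; cat > balls.py <<'E'
from h import *
from rig import r
np.set_printoptions(precision=1,suppress=True)
def tf(X):
    d=X-np.array([519,-409,0]);return np.array([d[0]*.95-d[1]*.312,d[0]*.312+d[1]*.95])
for n in("side","top"):
    b=r.grab_frame(n)["pixels"]
    d=cv2.absdiff(cv2.GaussianBlur(F[n]["pixels"],(3,3),0),cv2.GaussianBlur(b,(3,3),0)).max(2)
    k,_,st,ce=cv2.connectedComponentsWithStats((d>25).astype(np.uint8))
    for i in range(1,k):
        X=tf(onz(n,*ce[i],11,crop=False))
        if abs(X[0])<80 and abs(X[1])<80 and st[i,4]>5:print(n,"blob",ce[i],st[i],X)
E
python3 balls.py
```

```text
15.2667 [ 432.888 -248.159   53.077] [ 2.985 -0.     2.898] [-0.63   0.4    1.986  0.197  0.825 -2.097] handle [ 431.138 -255.266   99.503] [ 0.58   0.007 -1.559]
side blob [297.5 262.9] [295 260   6   7  37] [-3.6 35.3]
side blob [310.6 266. ] [308 263   7   7  39] [-2.8  7.7]
side blob [322.1 269.3] [319 266   7   8  41] [ -4.  -16.9]
top blob [321.9 217.3] [320 216   5   4  15] [ 37.  -12.2]
top blob [308.5 222.6] [299 218  20  10 129] [25.1 16.6]
```

All three balls are in the tray, at y of about 35, 8 and -17 mm in its frame. Turning the dipper back upright.

play_rows:
  rows:
    - {"dp": [0, -0.074, -0.002], "turn": [0.6, 0, 0], "fingers": 1}
    - {"dp": [0, -0.074, -0.002], "turn": [0.6, 0, 0], "fingers": 1}
    - {"dp": [0, -0.074, -0.002], "turn": [0.6, 0, 0], "fingers": 1}
    - {"dp": [0, -0.074, -0.002], "turn": [0.6, 0, 0], "fingers": 1}
    - {"dp": [0, -0.074, -0.002], "turn": [0.6, 0, 0], "fingers": 1}

```text
clock: 15.78
eef_pos: [429.4, -264.6, 53.4]
tcp_rot: [-2.98, 0.001, 2.896]
contact_force: [-0.5, 0.5, -2.5]
opening: 0.166
grasp_force: 118.7
```

play_rows:
  rows:
    - {"dp": [0, -0.074, -0.002], "turn": [0.6, 0, 0], "fingers": 1}
    - {"dp": [0, -0.074, -0.002], "turn": [0.6, 0, 0], "fingers": 1}
    - {"dp": [0, -0.074, -0.002], "turn": [0.6, 0, 0], "fingers": 1}
    - {"dp": [0, -0.074, -0.002], "turn": [0.6, 0, 0], "fingers": 1}
    - {"dp": [0, -0.074, -0.002], "turn": [0.6, 0, 0], "fingers": 1}

```text
clock: 16.2
eef_pos: [426.2, -278.0, 58.0]
tcp_rot: [-2.666, 0.002, 2.896]
contact_force: [-0.3, 0.8, -2.2]
opening: 0.163
grasp_force: 118.8
```

play_rows:
  rows:
    - {"dp": [0, -0.074, -0.002], "turn": [0.6, 0, 0], "fingers": 1}
    - {"dp": [0, -0.074, -0.002], "turn": [0.6, 0, 0], "fingers": 1}
    - {"dp": [0, -0.074, -0.002], "turn": [0.6, 0, 0], "fingers": 1}
    - {"dp": [0, -0.074, -0.002], "turn": [0.6, 0, 0], "fingers": 1}
    - {"dp": [0, -0.074, -0.002], "turn": [0.6, 0, 0], "fingers": 1}

```text
clock: 16.62
eef_pos: [423.4, -289.2, 66.4]
tcp_rot: [-2.353, 0.002, 2.897]
contact_force: [0.3, 0.3, -2.2]
opening: 0.166
grasp_force: 118.8
```

play_rows:
  rows:
    - {"dp": [0, 0, 0], "turn": [0, 0, 0], "fingers": 1}
    - {"dp": [0, 0, 0], "turn": [0, 0, 0], "fingers": 1}

```text
clock: 16.78
eef_pos: [423.0, -288.5, 65.3]
tcp_rot: [-2.357, -0.002, 2.898]
contact_force: [-0.5, 0.2, -2.3]
opening: 0.167
grasp_force: 118.9
```

```bash
python3 st.py
```

```text
16.7833 [ 422.982 -288.494   65.342] [-2.357 -0.002  2.898] [-0.076  0.534  2.08  -0.988  0.986 -0.639] handle [ 431.046 -256.285   98.606] [-0.523  0.204 -2.287]
```

play_rows:
  rows:
    - {"dp": [0, 0.06, 0.06], "turn": [0, 0, 0], "fingers": 1}
    - {"dp": [0, 0.06, 0.06], "turn": [0, 0, 0], "fingers": 1}
    - {"dp": [0, 0.06, 0.06], "turn": [0, 0, 0], "fingers": 1}
    - {"dp": [0, 0.06, 0.06], "turn": [0, 0, 0], "fingers": 1}
    - {"dp": [0, 0, 0], "turn": [0, 0, 0], "fingers": 1}
  force: 60

```text
clock: 17.2
eef_pos: [422.4, -289.2, 52.1]
tcp_rot: [-2.356, -0.0, 2.896]
contact_force: [-0.2, 0.6, -1.7]
opening: 0.165
grasp_force: 118.8
```

play_rows:
  rows:
    - {"dp": [0, 0.02, 0.02], "turn": [0, 0, 0], "fingers": 1}
    - {"dp": [0, 0.02, 0.02], "turn": [0, 0, 0], "fingers": 1}
    - {"dp": [0, 0, 0], "turn": [0, 0, 0], "fingers": 1}
    - {"dp": [0, 0, 0], "turn": [0, 0, 0], "fingers": 1}
  force: 30

```text
clock: 17.53
eef_pos: [422.8, -289.0, 50.3]
tcp_rot: [-2.355, 0.0, 2.897]
contact_force: [0.6, -0.2, -2.8]
opening: 0.166
grasp_force: 118.8
```

play_rows:
  rows:
    - {"dp": [0, 0.02, 0.02], "turn": [0, 0, 0], "fingers": 1}
    - {"dp": [0, 0.01, 0.01], "turn": [0, 0, 0], "fingers": 1}
    - {"dp": [0, 0, 0], "turn": [0, 0, 0], "fingers": 1}
    - {"dp": [0, 0, 0], "turn": [0, 0, 0], "fingers": 1}

```text
clock: 17.87
eef_pos: [422.8, -289.0, 48.6]
tcp_rot: [-2.355, -0.0, 2.897]
contact_force: [0.6, -0.3, -1.4]
opening: 0.167
grasp_force: 118.8
```

play_rows:
  rows:
    - {"dp": [0, 0.02, 0.02], "turn": [0, 0, 0], "fingers": 1}
    - {"dp": [0, 0, 0], "turn": [0, 0, 0], "fingers": 1}
    - {"dp": [0, 0, 0], "turn": [0, 0, 0], "fingers": 1}

```text
clock: 18.12
eef_pos: [422.7, -289.0, 47.5]
tcp_rot: [-2.355, -0.0, 2.897]
contact_force: [0.3, 0.5, -2.2]
opening: 0.167
grasp_force: 118.8
```

play_rows:
  rows:
    - {"dp": [0, 0.015, 0.015], "turn": [0, 0, 0], "fingers": 1}
    - {"dp": [0, 0, 0], "turn": [0, 0, 0], "fingers": 1}
    - {"dp": [0, 0, 0], "turn": [0, 0, 0], "fingers": 1}

```text
clock: 18.37
eef_pos: [422.8, -289.0, 46.6]
tcp_rot: [-2.355, -0.0, 2.897]
contact_force: [-0.5, 0.2, -3.0]
opening: 0.169
grasp_force: 118.8
```

```bash
python3 st.py
```

```text
18.3667 [ 422.771 -288.981   46.616] [-2.355 -0.     2.897] [-0.076  0.573  2.082 -1.013  0.966 -0.595] handle [ 430.833 -256.704   79.815] [-0.479  0.172 -2.976]
```

play_rows:
  rows:
    - {"dp": [0, 0.015, 0.015], "turn": [0, 0, 0], "fingers": 1}
    - {"dp": [0, 0, 0], "turn": [0, 0, 0], "fingers": 1}
    - {"dp": [0, 0, 0], "turn": [0, 0, 0], "fingers": 1}

```text
clock: 18.62
eef_pos: [422.7, -289.1, 45.9]
tcp_rot: [-2.355, -0.0, 2.897]
contact_force: [-1.2, 0.3, 1.0]
opening: 0.163
grasp_force: 119.1
```

play_rows:
  rows:
    - {"dp": [0, 0.01, 0.01], "turn": [0, 0, 0], "fingers": 1}
    - {"dp": [0, 0, 0], "turn": [0, 0, 0], "fingers": 1}
    - {"dp": [0, 0, 0], "turn": [0, 0, 0], "fingers": 1}

```text
clock: 18.87
eef_pos: [422.5, -289.1, 45.5]
tcp_rot: [-2.354, -0.0, 2.896]
contact_force: [-2.9, 1.0, 3.5]
opening: 0.166
grasp_force: 119.4
```

```bash
python3 st.py; python3 - <<'E'
from h import *
from rig import r
# image shift of the cup (rim area and foot area) against the start picture
f=r.grab_frame("side")["pixels"]
for nm,(u,v,w,h) in {"rim":(245,198,45,18),"foot":(238,238,40,30)}.items():
    t=F["side"]["pixels"][v:v+h,u:u+w]
    res=cv2.matchTemplate(f[v-8:v+h+8,u-8:u+w+8],t,cv2.TM_CCOEFF_NORMED)
    print(nm,cv2.minMaxLoc(res)[1],np.array(cv2.minMaxLoc(res)[3])-8)
E
```

```text
18.8667 [ 422.457 -289.143   45.48 ] [-2.354 -0.     2.896] [-0.077  0.575  2.082 -1.015  0.965 -0.592] handle [ 430.547 -256.851   78.658] [-2.941  1.017  3.467]
rim 0.9948154091835022 [0 0]
foot 0.982282280921936 [1 0]
```

The dipper is seated and matches the start picture to within a pixel. Opening and backing off along the tool axis.

play_rows:
  rows:
    - {"dp": [0, 0, 0], "turn": [0, 0, 0], "fingers": 0.8}
    - {"dp": [0, 0, 0], "turn": [0, 0, 0], "fingers": 0.7}
    - {"dp": [0, 0, 0], "turn": [0, 0, 0], "fingers": 0.5}
    - {"dp": [0, 0, 0], "turn": [0, 0, 0], "fingers": 0.2}
    - {"dp": [0, 0, 0], "turn": [0, 0, 0], "fingers": 0.2}

```text
clock: 19.33
eef_pos: [423.0, -289.0, 45.1]
tcp_rot: [-2.355, 0.0, 2.897]
contact_force: [-0.0, -0.2, 0.4]
opening: 0.718
grasp_force: 0.0
```

play_rows:
  rows:
    - {"dp": [0, 0, 0], "turn": [0, 0, 0], "fingers": 0.2}
    - {"dp": [0, 0, 0], "turn": [0, 0, 0], "fingers": 0.2}
    - {"dp": [0, 0, -0.2], "turn": [0, 0, 0], "fingers": 0.2}
    - {"dp": [0, 0, -0.4], "turn": [0, 0, 0], "fingers": 0.2}
    - {"dp": [0, 0, -0.6], "turn": [0, 0, 0], "fingers": 0.2}

```text
clock: 19.75
eef_pos: [429.8, -255.9, 79.0]
tcp_rot: [-2.355, -0.003, 2.895]
contact_force: [1.6, 0.3, -0.1]
opening: 0.803
grasp_force: 0.0
```

play_rows:
  rows:
    - {"dp": [0, 0, -0.6], "turn": [0, 0, 0], "fingers": 0.2}
    - {"dp": [0, 0, -0.6], "turn": [0, 0, 0], "fingers": 0.2}
    - {"dp": [0, 0, -0.6], "turn": [0, 0, 0], "fingers": 0.2}
    - {"dp": [0, 0, -0.4], "turn": [0, 0, 0], "fingers": 0.2}
    - {"dp": [0, 0, 0], "turn": [0, 0, 0], "fingers": 0.2}

```text
clock: 20.17
eef_pos: [448.3, -193.6, 143.5]
tcp_rot: [-2.357, 0.004, 2.899]
contact_force: [0.7, 0.1, 0.2]
opening: 0.799
grasp_force: 0.0
```

play_rows:
  rows:
    - {"dp": [0, 0, 0], "turn": [0, 0, 0], "fingers": 0.2}
    - {"dp": [0, 0, 0], "turn": [0, 0, 0], "fingers": 0.2}
    - {"dp": [0, 0, 0], "turn": [0, 0, 0], "fingers": 0.2}
    - {"dp": [0, 0, 0], "turn": [0, 0, 0], "fingers": 0.2}
    - {"dp": [0, 0, 0], "turn": [0, 0, 0], "fingers": 0.2}

```text
clock: 20.58
eef_pos: [445.5, -196.1, 140.8]
tcp_rot: [-2.355, -0.001, 2.896]
contact_force: [-0.2, -0.8, 0.6]
opening: 0.8
grasp_force: 0.0
```

```bash
python3 st.py; python3 balls.py; python3 - <<'E'
from h import *
from rig import r
for n,R in {"side":{"rim":(245,198,45,18),"foot":(238,238,40,30),"cap":(205,248,22,24)},"top":{"cap":(250,270,25,30)}}.items():
    f=r.grab_frame(n)["pixels"]
    for nm,(u,v,w,h) in R.items():
        t=F[n]["pixels"][v:v+h,u:u+w]
        res=cv2.matchTemplate(f[v-8:v+h+8,u-8:u+w+8],t,cv2.TM_CCOEFF_NORMED)
        print(n,nm,cv2.minMaxLoc(res)[1],np.array(cv2.minMaxLoc(res)[3])-8)
E
```

```text
20.5833 [ 445.462 -196.089  140.761] [-2.355 -0.001  2.896] [ 0.109  0.421  2.005 -0.796  1.191 -0.726] handle [ 453.593 -163.815  173.945] [-0.206 -0.77   0.592]
side blob [297.5 262.8] [295 260   6   7  36] [-3.4 35.5]
side blob [310.6 266. ] [308 263   7   7  39] [-2.8  7.7]
side blob [322.2 269.2] [319 266   7   7  39] [ -3.7 -16.9]
top blob [277.8 217.3] [276 214   5   8  12] [40.4 78.5]
top blob [315.  233.5] [313 231   5   6  26] [-1.5  5.6]
top blob [327.8 233.6] [325 231   6   6  28] [ -2.8 -20.2]
top blob [301.5 234.2] [299 232   6   6  28] [-2.1 32.9]
side rim 0.9928401112556458 [0 0]
side foot 0.9867129325866699 [0 0]
side cap 0.9979857802391052 [0 0]
top cap 0.9979059100151062 [0 0]
```

Both views show all three balls at rest in the tray, and the dipper is back where it started with the gripper clear. Handing in.

```bash
python3 -c "
from rig import r
print(r.sign_off())"
```

```text
the job is handed in; nothing more can be done
None
```

I tipped all three balls into the tray under the cover, stood the empty dipper back upright on its spot and let go; the job is handed in at about 21 s, and sign-off gave no verdict.

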